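# Set the thread winder's blank tension selector by its clicks, then engage its drive

## Robot

A 7-joint arm with a two-finger parallel gripper is mounted at the origin on the work surface. World frame = base frame: x ahead of the robot, y to its left, z up, the work surface at z = 0. Lengths are in m, angles in rad, forces in N, time in s.
With the tool pointing down it reaches from about 0.35 to 0.9 m from the base axis. Payload 19.9 kg.
Tool frame: the origin (TCP) lies between the finger pads; the fingertips stand 19 mm ahead of it and the grasp point (between the pads) is the TCP; z points along the fingers, y is the line along which they close (so a half turn about z gives the same grasp; the last joint's range is limited). The gripper opens to 94 mm and grips with 3 to 60 N. Pads are 16 mm wide; open, the fingers measure 119 mm over their backs; the gripper's body (75 mm by 177 mm) begins 78 mm behind the grasp point.
Start: joints at [1.246, 0.417, -0.01, 1.614, 0.005, 1.111, -0.053], TCP at [0.174, -0.6, 0.224] pointing down, gripper open.
Joint ranges: [-2.81, 2.81], [-0.39, 2.02], [-1.27, 1.25], [0.06, 2.57], [-1.19, 4.33], [0.19, 2], [-2.82, 2.82]. Speed limits (rad/s): [1.89, 1.89, 2.39, 2.39, 3.01, 3.01, 3.01].

## Interface

Orientations are given as a unit quaternion [x, y, z, w].
In Python, from station import env gives the robot as it stands.
- The arm moves only by the tool drive_tool, never from a script. Its argument "commands" is text: rows parted by semicolons, each of 6 numbers parted by spaces: the shift along the world's x, y, z in cm, then the turn, a rotation vector about the world's x, y, z in rad. In form: dx dy dz wx wy wz; .... A call has 1 to 8 rows; each row is the pose to reach, as a shift and turn from the pose commanded when the call began; what a row does not reach only later rows make up. A row lasts 1/12 s, in which the tool goes at most 41.7 mm and 7.16 degrees, less where a joint would pass 70% of its speed; a pose out of reach is approached as far as the arm can. A call with a gripper value outside its range is refused whole. "claw" is the closure, from -1 (fully open) to 1 (shut), set as the call begins (left out, the last holds). The fingers move at their own pace and stop on an object; "newtons" is the grip in N (left out, the last holds). Time passes only in rows, so rows that repeat a pose let the fingers close. It gives the time, the measured TCP pose, the force, the opening and the grip force at its end, in the units of the state.
- env.read_state(): the state, without advancing time (a new reading comes with each control period).
- env.get_image(name): name is "side" or "top"; returns a dict with "img" (400x640x3 uint8, red, green, blue), "depth" (400x640 float32, m along the optical axis (not along the pixel's ray), 0 where there is no reading), "mtx" (3x3 intrinsics, pixels), "position" and "orientation" of the camera in the world. Camera axes: x right, y down, z forward; pixel columns grow to the right and rows downward; lengths in m; the calibration is good to about 2 mm. A picture is of the moment at which its call begins.
- env.hand_in(): hands the job in; it is judged then, once.
The state is a dict: "t": time; "joints": joint angles; "qvel": joint speeds; "joint_torque": joint torques, N m; "ee_pos": TCP position; "eef_rot": TCP orientation; "force": force on the tool from outside, world axes, zero at the start; "moment": the same for the moment, N m; "width": finger opening in m; "finger_force": force on a finger pad.
Only numpy, scipy, OpenCV 4.12 (cv2) and the standard library are available. Lean on these libraries where they do the work, as an engineer would, in place of code of your own. Each camera call takes 0.05 s, during which the arm holds its last target. There are 200 camera calls.

## Task

Set the tension on the thread winder: turn its blank black bar knob anticlockwise (seen from above) to its end stop without forcing the stop, and from there turn it back clockwise by exactly three clicks. Then swing the red-tipped drive lever right over to its far side, leaving the selector on the third click and everything else on the table where it is.

Things in the scene. Friction and masses are not known exactly. Their poses are not given: they have to be found in the camera images.
- knob_grip (a point): Grip point of the tension selector, a blank black bar knob turning on an upright axis. On that axis, 97 mm above the table; x runs along the bar, z up. Bar 44 mm long, 14 mm thick, its top 15 mm above this point, on a black disc of 48 mm diameter whose top is 23 mm below. Both bar ends look alike; the knob sits at an arbitrary angle on its shaft, so its direction does not tell the setting.
- tension_nut (a joint): Brass tension nut on a fine thread inside the winder, out of sight, driven by the selector (m): 0 with the selector on its stop position, 0.00002 more per click clockwise (0.00006 on the third), negative when the stop is strained. Its reading is far too coarse to tell the clicks apart.
- drive (a joint): Drive lever (rad): near 0 when off, leaning to the winder's -x side (towards the robot); 1.0 when swung right over to the +x side. It swings on a level axis along the winder's y, with light friction (about 0.06 N m), and stays where it is left.
- drive_tip (a point): Centre of the red ball, 26 mm diameter, at the end of the drive lever (a 10 mm steel rod), 60 mm from its pivot. The pivot lies 82 mm above the table, at x = -5, y = 105 mm in the winder's frame.
- winder: Thread winder, fixed: cream box 180 mm (x) by 300 mm (y), deck 60 mm above the table. Origin: centre of its underside; x points away from the robot, y to the left, z up. Selector axis at x = -20, y = -80 mm, spindle at x = 50, y = 25 mm in this frame; a wire thread guide up to 95 mm above the table at x = 75, y = -45 mm.
- selector_clicks (a point): Click ring inside the winder, on the selector's axis at deck height. Eight positions, 0 (stop) to 7, 24 degrees apart, 0 furthest anticlockwise from above; starts at about 2 to 5. Leaving a position takes at first about 0.22 N m, falling to nothing half-way, then it pulls on to the next; let go, the knob settles on the nearest click.
- selector_stop (a point): The end stop, inside the winder below the same axis. From 0.04 rad beyond position 0 it resists like a stiff spring, about 3.5 N m per rad: 0.4 to 0.5 N m, reached 0.12 to 0.15 rad beyond position 0, is the stop; readings may be off by 0.15 N m. More than about 0.9 N m (0.24 rad into it) forces it.
- bobbin_mid (a point): Clear flanged thread bobbin, 40 mm diameter, 26 mm high, standing over the winder's steel spindle (8 mm thick, 55 mm high); to be left alone. The point is at its centre, half-way up.
- spare_spool_mid (a point): Small rust-coloured thread spool standing on the winder's deck, 34 mm diameter, 34 mm high; to be left alone. The point is at its centre, half-way up.
- red_spool_mid (a point): Red thread spool standing on the table in front of the winder, 34 mm diameter, 50 mm high; to be left alone. The point is at its centre, half-way up.
- blue_spool_mid (a point): Blue thread spool standing on the table in front of the winder, 34 mm diameter, 50 mm high; to be left alone. The point is at its centre, half-way up.
- paint_jar_mid (a point): Paint jar with yellow lid, 60 mm diameter, 75 mm high; to be left alone. The point is at its centre, half-way up.
- mug_mid (a point): Blue mug, 80 mm diameter, 90 mm high; to be left alone. The point is at its centre, half-way up.
- scissors_mid (a point): Small scissors lying flat, about 160 mm long, 6 mm thick; to be left alone. The point is at its centre, half-way up.
- pincushion_mid (a point): Red pincushion, 72 mm diameter, 34 mm high; to be left alone. The point is at its centre, half-way up.

How it is judged:
On the way, in this order (a step that is already met when the one before it is completed fails the run):
1. the selector has been turned anticlockwise to its end stop (value of joint tension_nut below 4e-06 m), for 0.1 s.
2. the selector has been turned back to the third click, with the drive lever still off (value of joint tension_nut between 5.4e-05 and 6.6e-05 m and value of joint drive below 0.35 rad), for 0.2 s.
3. the drive lever has been swung over with the selector on the third click (value of joint tension_nut between 5.4e-05 and 6.6e-05 m and value of joint drive above 0.85 rad), for 0.1 s.
At the end, for the whole second after the job is handed in: the selector rests on the third click from its end stop (within 0.3 of a click), the drive lever is swung at least 0.85 rad of its 1.0 rad and at rest (all of step 3 and velocity of joint drive below 0.1 rad/s); the robot touches nothing.
It fails at once if the selector's end stop was forced: turned more than 0.24 rad (14 degrees) past where the stop begins to resist, which takes about 0.9 N m (value of joint tension_nut below -1.336e-05 m).
It fails at once if another thing was moved by more than 40 mm (distance of any of bobbin_mid, spare_spool_mid, red_spool_mid, blue_spool_mid, paint_jar_mid, mug_mid, scissors_mid, pincushion_mid from where it was at the start of the episode above 0.04 m).
It also fails if it takes over 72 s, if anything falls off the work surface, if the arm or the gripper's body presses on something with over 40 N, if the wrist force passes 120 N, or if a joint passes its speed limit or range.

## Working session

There is one attempt and no reset: what is moved stays moved. The work goes in short steps, Python scripts to look and compute and a tool call to move; the robot and the scene stay as the last step left them, time stands still between calls to the robot, and variables do not carry over. Pictures are saved under pics/ and viewed, at most 10 in all, crops included, and the job is handed in when it is done.

Besides the shell and the picture viewer there is one more tool, called as name(argument=value, ...), one argument or row to a line, values as JSON. drive_tool: Moves the arm, as the interface text tells. Its arguments: {"type":"object","properties":{"commands":{"type":"string"},"claw":{"type":"number"},"newtons":{"type":"number"}},"required":["commands"]}

```bash
mkdir -p pics; ls
cat > h.py <<'E'
import numpy as np,cv2
from scipy.spatial.transform import Rotation as R
from station import env
def cam(n):
    return env.get_image(n)
def world(c,u,v,d=None,z=None):
    K=c["mtx"];q=np.array(c["orientation"]);Rm=R.from_quat(q).as_matrix() if q.size==4 else q
    r=Rm@np.array([(u-K[0][2])/K[0][0],(v-K[1][2])/K[1][1],1.]);p=np.array(c["position"])
    if d is None: d=(z-p[2])/r[2]
    return p+d*r
def save(c,n,crop=None,s=1):
    im=c["img"][:,:,::-1]
    if crop: im=im[crop[1]:crop[3],crop[0]:crop[2]]
    cv2.imwrite("pics/"+n,cv2.resize(im,None,fx=s,fy=s,interpolation=cv2.INTER_CUBIC))
E
python3 - <<'E'
from h import *
for n in("top","side"):
    c=cam(n);save(c,n+"0.png");np.savez(n+"0.npz",**c);print(n,c["position"],c["orientation"],c["mtx"])
print(env.read_state())
E
```

```text
pics
top [ 0.40141781 -0.0206476   1.46375413] [-0.69886945  0.71316884 -0.04022924  0.03678718] [[444.91337119   0.         319.98965645]
 [  0.         444.91337119 197.8157082 ]
 [  0.           0.           1.        ]]
side [0.0524106  0.71035631 0.63916444] [-0.25646543  0.8343518  -0.46515511  0.1473543 ] [[425.08154441   0.         321.99462691]
 [  0.         425.08154441 202.28760871]
 [  0.           0.           1.        ]]
{'t': 0.1, 'joints': array([ 1.24650468,  0.41792887, -0.01032844,  1.61410685,  0.00467729,
        1.11065732, -0.05300853]), 'qvel': array([-8.25516688e-04, -1.85812333e-03, -1.17511113e-03, -2.85889317e-03,
       -2.43975274e-05, -5.67486847e-07,  1.31216794e-03]), 'joint_torque': array([ 1.43006979e-03, -8.52591348e+01,  6.40051849e-01, -4.26692140e+01,
       -4.88307257e-02,  1.64521270e-02,  1.80405882e-04]), 'ee_pos': array([ 0.17432519, -0.59987752,  0.22388158]), 'eef_rot': array([ 9.90019223e-01,  1.40931361e-01, -1.02311453e-04, -5.28306477e-04]), 'force': array([0.52022641, 0.19854371, 0.09844206]), 'moment': array([ 0.02555123, -0.04351077,  0.01704515]), 'finger_force': 0.0, 'width': 0.09374897740741997}
```

View pics/top0.png

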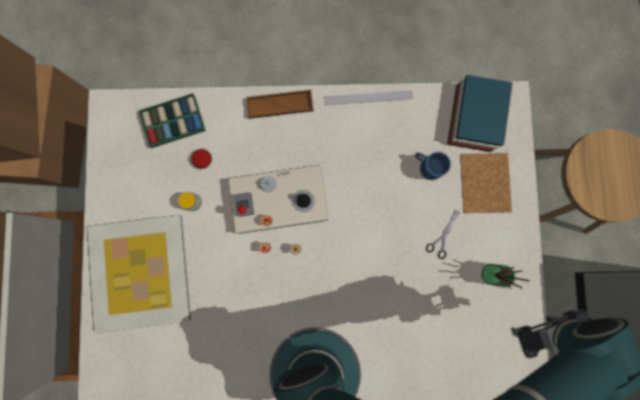

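View pics/side0.png

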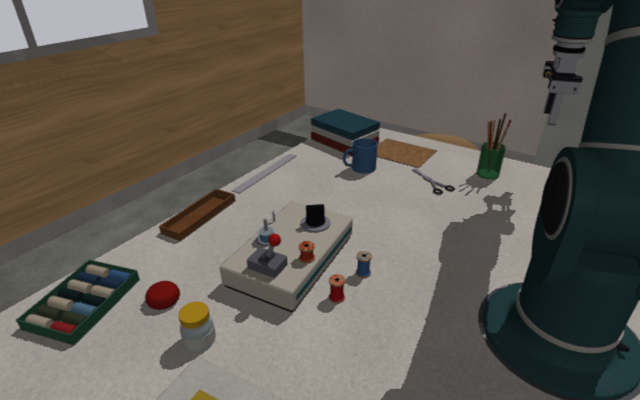

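The top view shows the winder box with corners near (229,178), (321,166), (327,219) and (236,233). The knob is at (304,201), the red ball at (241,210) and the deck spool at (265,221). The two loose spools are at (264,247) and (295,249). I'll measure these by colour.

Run:
```python
from h import *
c=dict(np.load("top0.npz"));save(c,"crop_top.png",(220,155,340,260),6)
im=c["img"];hsv=cv2.cvtColor(im,cv2.COLOR_RGB2HSV)
def blobs(m,x0,y0,x1,y1,mn=12):
    mm=np.zeros_like(m);mm[y0:y1,x0:x1]=m[y0:y1,x0:x1]
    k=cv2.findContours(mm,cv2.RETR_EXTERNAL,cv2.CHAIN_APPROX_NONE)[0]
    return [q for q in k if cv2.contourArea(q)>=mn]
dark=(hsv[:,:,2]<45).astype(np.uint8)
for k in blobs(dark,285,185,325,220):
    r=cv2.minAreaRect(k);print("dark",r,world(c,*r[0],z=.112))
red=((hsv[:,:,1]>150)&((hsv[:,:,0]<14)|(hsv[:,:,0]>170))&(hsv[:,:,2]>70)).astype(np.uint8)
for k in blobs(red,225,160,340,260,6):
    r=cv2.minAreaRect(k);d=c["depth"][int(r[0][1]),int(r[0][0])];print("red",r,world(c,*r[0],d=d))
# deck from depth
ys,xs=np.mgrid[150:250,215:340]
P=np.array([world(c,u,v,d=c["depth"][v,u]) for u,v in zip(xs.ravel(),ys.ravel())])
m=((P[:,2]>.045)).reshape(xs.shape).astype(np.uint8)
k=max(cv2.findContours(m,cv2.RETR_EXTERNAL,cv2.CHAIN_APPROX_NONE)[0],key=cv2.contourArea)
Q=np.array([world(c,a[0]+215,a[1]+150,z=.06)[:2] for a in k[:,0]],np.float32)
r=cv2.minAreaRect(Q);print("deck",r,cv2.boxPoints(r))
s=P[(P[:,2]>.1)];print(len(s),s[:,2].max())
h=P[(P[:,2]>.104)];print(np.round(h,3))
```

```text
dark ((303.0, 200.5), (11.0, 12.0), 90.0) [0.54202838 0.02328977 0.112     ]
red ((266.5, 220.50001525878906), (7.0601806640625, 5.883484840393066), 11.309932708740234) [0.48420729 0.13710064 0.09496762]
red ((241.50003051757812, 209.50003051757812), (6.708203315734863, 6.708203315734863), 26.56505012512207) [0.51516887 0.20490344 0.14746894]
deck ((0.5564453601837158, 0.10723648965358734), (0.1826714128255844, 0.2995603680610657), 7.329483985900879) [[ 0.44674772  0.24414064]
 [ 0.4849642  -0.05297199]
 [ 0.666143   -0.02966766]
 [ 0.6279265   0.26744497]]
192 1.4637541330372208
[[ 0.401 -0.021  1.464]
 [ 0.401 -0.021  1.464]
 [ 0.401 -0.021  1.464]
 [ 0.401 -0.021  1.464]
 [ 0.401 -0.021  1.464]
 [ 0.401 -0.021  1.464]
 [ 0.401 -0.021  1.464]
 [ 0.401 -0.021  1.464]
 [ 0.401 -0.021  1.464]
 [ 0.401 -0.021  1.464]
 [ 0.401 -0.021  1.464]
 [ 0.401 -0.021  1.464]
 [ 0.401 -0.021  1.464]
 [ 0.401 -0.021  1.464]
 [ 0.401 -0.021  1.464]
 [ 0.606  0.138  0.12 ]
 [ 0.604  0.142  0.113]
 [ 0.603  0.138  0.121]
 [ 0.604  0.136  0.114]
 [ 0.601  0.138  0.115]
 [ 0.601  0.135  0.116]
 [ 0.401 
[... 3227 characters left out ...]
41]
 [ 0.511  0.196  0.142]
 [ 0.508  0.216  0.143]
 [ 0.508  0.213  0.145]
 [ 0.508  0.21   0.144]
 [ 0.508  0.206  0.149]
 [ 0.508  0.204  0.142]
 [ 0.508  0.2    0.148]
 [ 0.508  0.198  0.143]
 [ 0.505  0.213  0.141]
 [ 0.505  0.21   0.146]
 [ 0.506  0.208  0.138]
 [ 0.505  0.205  0.141]
 [ 0.505  0.201  0.143]
 [ 0.401 -0.021  1.464]
 [ 0.401 -0.021  1.464]
 [ 0.401 -0.021  1.464]
 [ 0.401 -0.021  1.464]
 [ 0.401 -0.021  1.464]
 [ 0.401 -0.021  1.464]
 [ 0.401 -0.021  1.464]
 [ 0.401 -0.021  1.464]
 [ 0.401 -0.021  1.464]
 [ 0.401 -0.021  1.464]
 [ 0.401 -0.021  1.464]
 [ 0.401 -0.021  1.464]
 [ 0.401 -0.021  1.464]
 [ 0.401 -0.021  1.464]
 [ 0.401 -0.021  1.464]
 [ 0.401 -0.021  1.464]]
```

View pics/crop_top.png

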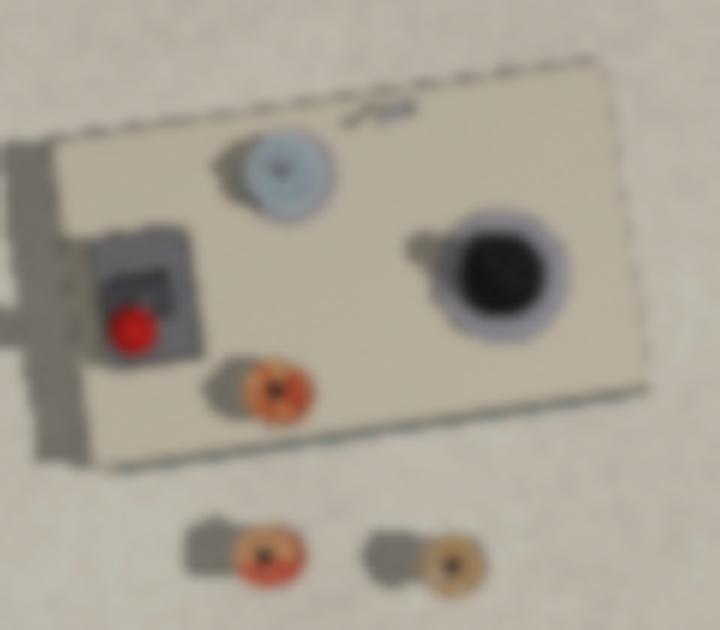

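The crop shows the knob's dark bar at crop (498,272), the ball at (132,328), the spare spool at (278,390), the bobbin at (290,172) and the thread guide at (395,108). The winder yaw is about 7.3°. I'll get the bar direction from the depth data and lift to set out.

```bash
cat >> h.py <<'E'
def bar(c,ctr=(.547,.0245)):
    "bar centre and direction (deg) from the depth points on its top"
    ys,xs=np.mgrid[0:400:1,0:640:1];d=c["depth"]
    K=c["mtx"];Rm=R.from_quat(c["orientation"]).as_matrix()
    P=(np.stack([(xs-K[0,2])/K[0,0],(ys-K[1,2])/K[1,1],np.ones_like(d)],-1)*d[...,None])@Rm.T+c["position"]
    m=(d>0)&(P[...,2]>.104)&(P[...,2]<.125)&(np.hypot(P[...,0]-ctr[0],P[...,1]-ctr[1])<.035)
    q=P[m];r=cv2.minAreaRect(q[:,:2].astype(np.float32))
    w,v=np.linalg.eigh(np.cov(q[:,:2].T));a=v[:,1]
    return q.mean(0),np.degrees(np.arctan2(a[1],a[0]))%180,np.sqrt(w*12),r,len(q)
def st():
    s=env.read_state();T=R.from_quat(s["eef_rot"]).as_matrix()
    print("t",s["t"],"ee",s["ee_pos"].round(4),"yawx",np.degrees(np.arctan2(T[1,0],T[0,0])).round(2),"zt",T[:,2].round(3),"j",s["joints"].round(3),"F",s["force"].round(2),"M",s["moment"].round(3),"w",round(s["width"],4))
E
python3 - <<'E'
from h import *
for n in("top","side"): print(bar(dict(np.load(n+"0.npz"))))
E
```

```text
(array([0.54703437, 0.02520712, 0.112037  ]), np.float64(39.47339687450733), array([0.0142646 , 0.04565453]), ((0.5477609634399414, 0.025760451331734657), (0.04434443637728691, 0.01357852853834629), 39.65324783325195), 69)
(array([0.54637561, 0.02992477, 0.10955516]), np.float64(41.69894871966139), array([0.0138535 , 0.04421352]), ((0.547304630279541, 0.027588598430156708), (0.043241679668426514, 0.0172331053763628), 41.62287521362305), 99)
```

drive_tool(
  commands="0 0 4 0 0 0; 0 0 8 0 0 0; 1.5 2.5 12 0 0 0; 4 6 12 0 0 0; 6 9.5 12 0 0 0; 8 13 12 0 0 0; 10 16.5 12 0 0 0; 12 20 12 0 0 0",
)

```text
t: 0.77
ee_pos: [0.2945, -0.3989, 0.3443]
eef_rot: [0.99, 0.141, -0.0, -0.0]
force: [-0.0, -0.0, 0.7]
width: 0.094
finger_force: 0.0
```

drive_tool(
  commands="2 3.5 0 0 0 0.1; 4 7 0 0 0 0.2; 6 10.5 0 0 0 0.3; 8 14 0 0 0 0.408; 10 17.5 0 0 0 0.408; 12 21 0 0 0 0.408; 14 24.5 0 0 0 0.408; 16.5 28 0 0 0 0.408",
)

```text
t: 1.43
ee_pos: [0.4583, -0.12, 0.3446]
eef_rot: [0.941, 0.338, -0.0, 0.0]
force: [1.1, -1.4, -0.3]
width: 0.0939
finger_force: 0.0
```

drive_tool(
  commands="2 3.5 0 0 0 0; 4 7 0 0 0 0; 6 10.5 0 0 0 0; 8.5 14 0 0 0 0; 8.75 14.45 -4 0 0 0; 8.75 14.45 -8 0 0 0; 8.75 14.45 -12 0 0 0; 8.75 14.45 -14 0 0 0",
)

```text
t: 2.1
ee_pos: [0.5437, 0.0226, 0.1999]
eef_rot: [0.941, 0.339, -0.002, -0.001]
force: [1.0, 0.4, 0.2]
width: 0.0941
finger_force: 0.0
```

Run:
```python
from h import *
st()
```

```text
t 2.1 ee [0.5437 0.0226 0.1999] yawx 39.62 zt [-0.005  0.    -1.   ] j [ 0.38   0.356 -0.585  1.823  0.224  1.035 -1.172] F [1.01 0.43 0.19] M [-0.022  0.001  0.027] w 0.0941
```

drive_tool(
  commands="0.05 0.1 -3 0 0 0; 0.05 0.1 -6 0 0 0; 0.05 0.1 -9 0 0 0; 0.05 0.1 -10.4 0 0 0; 0.05 0.1 -10.4 0 0 0; 0.05 0.1 -10.4 0 0 0",
)

```text
t: 2.6
ee_pos: [0.5459, 0.0236, 0.1003]
eef_rot: [0.941, 0.339, -0.001, -0.0]
force: [0.3, -0.2, -0.3]
width: 0.0938
finger_force: 0.0
```

Run:
```python
from h import *
st();c=cam("side");save(c,"side1.png",(220,150,400,310),4)
```

```text
t 2.6 ee [0.5459 0.0236 0.1003] yawx 39.59 zt [-0.001  0.    -1.   ] j [ 0.328  0.489 -0.535  1.899  0.326  0.842 -1.256] F [ 0.28 -0.17 -0.3 ] M [-0.065 -0.08  -0.011] w 0.0938
```

View pics/side1.png

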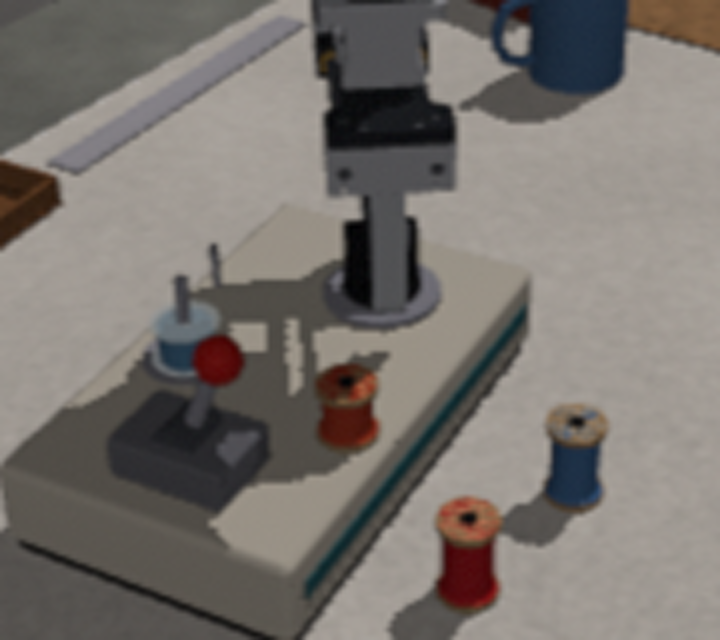

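The finger at crop (388,250) straddles the bar just above the disc, and the lever and spools are clear. Now I'll grip.

drive_tool(
  commands="0 0 0 0 0 0; 0 0 0 0 0 0; 0 0 0 0 0 0; 0 0 0 0 0 0; 0 0 0 0 0 0; 0 0 0 0 0 0; 0 0 0 0 0 0; 0 0 0 0 0 0",
  claw=1,
  newtons=40,
)

```text
t: 3.32
ee_pos: [0.5462, 0.0235, 0.1005]
eef_rot: [0.941, 0.339, 0.0, -0.0]
force: [0.1, -0.0, -0.6]
width: 0.0439
finger_force: 0.0
```

Run:
```python
from h import *
st()
```

```text
t 3.3167 ee [0.5462 0.0235 0.1005] yawx 39.58 zt [-0.  0. -1.] j [ 0.328  0.488 -0.535  1.899  0.326  0.841 -1.256] F [ 0.06 -0.04 -0.59] M [-0.024 -0.028 -0.023] w 0.0439
```

drive_tool(
  commands="0 0 0 0 0 0; 0 0 0 0 0 0; 0 0 0 0 0 0; 0 0 0 0 0 0; 0 0 0 0 0 0; 0 0 0 0 0 0; 0 0 0 0 0 0; 0 0 0 0 0 0",
)

```text
t: 3.98
ee_pos: [0.5458, 0.024, 0.1004]
eef_rot: [0.941, 0.339, -0.0, -0.0]
force: [-4.6, 3.4, 2.7]
width: 0.0136
finger_force: 40.0
```

Run:
```python
from h import *
st()
```

```text
t 3.9833 ee [0.5458 0.024  0.1004] yawx 39.61 zt [-0.001  0.    -1.   ] j [ 0.327  0.488 -0.535  1.9    0.326  0.841 -1.256] F [-4.62  3.41  2.71] M [0.68  0.965 0.004] w 0.0136
```

drive_tool(
  commands="-0.04 0.04 0 0 0 0.105; -0.04 0.04 0 0 0 0.21; -0.04 0.04 0 0 0 0.315; -0.04 0.04 0 0 0 0.419; -0.04 0.04 0 0 0 0.419; -0.04 0.04 0 0 0 0.419",
)

```text
t: 4.48
ee_pos: [0.546, 0.0239, 0.1005]
eef_rot: [0.851, 0.525, 0.0, -0.0]
force: [0.5, 0.4, 0.2]
width: 0.0141
finger_force: 40.0
```

Run:
```python
from h import *
st()
```

```text
t 4.4833 ee [0.546  0.0239 0.1005] yawx 63.4 zt [ 0.  0. -1.] j [ 0.4    0.51  -0.63   1.898  0.39   0.857 -0.893] F [0.5  0.43 0.17] M [ 0.03  -0.365  0.047] w 0.0141
```

drive_tool(
  commands="0 0 0 0 0 0.105; 0 0 0 0 0 0.21; 0 0 0 0 0 0.315; 0 0 0 0 0 0.419; 0 0 0 0 0 0.419; 0 0 0 0 0 0.419",
)

```text
t: 4.98
ee_pos: [0.5462, 0.0238, 0.1005]
eef_rot: [0.724, 0.69, 0.0, 0.0]
force: [4.5, -0.1, -2.5]
width: 0.0135
finger_force: 40.0
```

Run:
```python
from h import *
st()
```

```text
t 4.9833 ee [0.5462 0.0238 0.1005] yawx 87.26 zt [ 0.001  0.    -1.   ] j [ 0.47   0.538 -0.724  1.895  0.456  0.879 -0.531] F [ 4.5  -0.14 -2.5 ] M [-0.125 -1.398  0.135] w 0.0135
```

drive_tool(
  commands="0 0 0 0 0 0.06; 0 0 0 0 0 0.12; 0 0 0 0 0 0.16; 0 0 0 0 0 0.16; 0 0 0 0 0 0.16",
)

```text
t: 5.4
ee_pos: [0.5463, 0.0238, 0.1005]
eef_rot: [0.666, 0.746, 0.0, 0.0]
force: [5.5, 1.5, -6.3]
width: 0.0136
finger_force: 40.0
```

Run:
```python
from h import *
st()
```

```text
t 5.4 ee [0.5463 0.0238 0.1005] yawx 96.43 zt [ 0.001  0.    -1.   ] j [ 0.496  0.55  -0.76   1.895  0.483  0.888 -0.392] F [ 5.55  1.5  -6.26] M [ 0.132 -1.952 -0.098] w 0.0136
```

drive_tool(
  commands="0.05 0 -0.03 0 0 0.09; 0.05 0 -0.03 0 0 0.18; 0.05 0 -0.03 0 0 0.259; 0.05 0 -0.03 0 0 0.259; 0.05 0 -0.03 0 0 0.259",
)

```text
t: 5.82
ee_pos: [0.5465, 0.0238, 0.1004]
eef_rot: [0.564, 0.826, -0.0, 0.0]
force: [1.8, -0.4, 4.5]
width: 0.0138
finger_force: 40.0
```

Run:
```python
from h import *
st()
```

```text
t 5.8167 ee [0.5465 0.0238 0.1004] yawx 111.3 zt [ 0. -0. -1.] j [ 0.537  0.572 -0.819  1.892  0.527  0.906 -0.168] F [ 1.83 -0.37  4.52] M [-0.178 -0.609  0.068] w 0.0138
```

drive_tool(
  commands="0 0 0 0 0 0.06; 0 0 0 0 0 0.12; 0 0 0 0 0 0.16; 0 0 0 0 0 0.16; 0 0 0 0 0 0.16",
)

```text
t: 6.23
ee_pos: [0.5466, 0.024, 0.1004]
eef_rot: [0.497, 0.868, 0.0, 0.0]
force: [2.2, 0.8, 6.9]
width: 0.0138
finger_force: 40.0
```

Run:
```python
from h import *
st()
```

```text
t 6.2333 ee [0.5466 0.024  0.1004] yawx 120.46 zt [ 0.001 -0.    -1.   ] j [ 0.561  0.586 -0.855  1.892  0.554  0.918 -0.03 ] F [2.18 0.77 6.92] M [-0.215 -1.32  -0.094] w 0.0138
```

drive_tool(
  commands="0.02 0 0.03 0 0 0.09; 0.02 0 0.03 0 0 0.18; 0.02 0 0.03 0 0 0.259; 0.02 0 0.03 0 0 0.259; 0.02 0 0.03 0 0 0.259",
)

```text
t: 6.65
ee_pos: [0.5467, 0.0241, 0.1005]
eef_rot: [0.38, 0.925, 0.0, 0.0]
force: [4.4, 1.3, 0.1]
width: 0.0137
finger_force: 40.0
```

Run:
```python
from h import *
st()
```

```text
t 6.65 ee [0.5467 0.0241 0.1005] yawx 135.3 zt [ 0.  0. -1.] j [ 0.6    0.612 -0.913  1.89   0.598  0.938  0.194] F [4.36 1.33 0.13] M [ 0.259 -1.625  0.085] w 0.0137
```

drive_tool(
  commands="0 0 0 0 0 0.06; 0 0 0 0 0 0.12; 0 0 0 0 0 0.16; 0 0 0 0 0 0.16; 0 0 0 0 0 0.16",
)

```text
t: 7.07
ee_pos: [0.5468, 0.0241, 0.1005]
eef_rot: [0.305, 0.952, 0.0, 0.0]
force: [4.6, 2.1, 0.1]
width: 0.014
finger_force: 40.1
```

Run:
```python
from h import *
st()
```

```text
t 7.0667 ee [0.5468 0.0241 0.1005] yawx 144.48 zt [ 0.001  0.    -1.   ] j [ 0.623  0.629 -0.948  1.889  0.626  0.952  0.333] F [4.58 2.12 0.07] M [ 0.612 -1.71  -0.326] w 0.014
```

drive_tool(
  commands="0 0 0 0 0 0.03; 0 0 0 0 0 0.03; 0 0 0 0 0 0.03",
)

```text
t: 7.32
ee_pos: [0.5467, 0.0241, 0.1004]
eef_rot: [0.291, 0.957, 0.0, 0.0]
force: [6.0, 2.7, -2.0]
width: 0.0137
finger_force: 40.0
```

Run:
```python
from h import *
st();c=cam("top");st()
```

```text
t 7.3167 ee [0.5467 0.0241 0.1004] yawx 146.2 zt [ 0.001  0.    -1.   ] j [ 0.627  0.632 -0.954  1.889  0.631  0.955  0.359] F [ 5.98  2.75 -2.  ] M [ 0.529 -1.96  -0.021] w 0.0137
t 7.3667 ee [0.5468 0.0241 0.1005] yawx 146.2 zt [ 0.001  0.    -1.   ] j [ 0.627  0.632 -0.954  1.889  0.631  0.955  0.359] F [ 5.43  1.41 -0.58] M [ 0.418 -1.719 -0.046] w 0.0137
```

drive_tool(
  commands="0.02 0.01 0 0 0 0.05; 0.02 0.01 0 0 0 0.05; 0.02 0.01 0 0 0 0.05",
)

```text
t: 7.62
ee_pos: [0.5468, 0.0242, 0.1005]
eef_rot: [0.266, 0.964, 0.0, 0.0]
force: [4.2, 1.8, -0.6]
width: 0.0137
finger_force: 40.0
```

Run:
```python
from h import *
st()
```

```text
t 7.6167 ee [0.5468 0.0242 0.1005] yawx 149.12 zt [ 0.  0. -1.] j [ 0.634  0.638 -0.965  1.889  0.64   0.96   0.403] F [ 4.22  1.8  -0.61] M [ 0.536 -1.568 -0.238] w 0.0137
```

```bash
cat >> h.py <<'E'
def avg(n=12):
    m=[];t=[]
    for _ in range(n):
        env.get_image("top");s=env.read_state();m.append(s["moment"][2]);t.append(s["joint_torque"][6])
    print("Mz",np.mean(m).round(3),"sd",np.std(m).round(3),"j7 tau",np.mean(t).round(3),np.std(t).round(3))
E
python3 - <<'E'
from h import *
avg();st()
E
```

```text
Mz 0.126 sd 0.125 j7 tau -0.152 0.097
t 8.2167 ee [0.5468 0.0242 0.1005] yawx 149.18 zt [ 0.  0. -1.] j [ 0.634  0.638 -0.965  1.889  0.641  0.96   0.403] F [ 5.38  2.06 -0.45] M [ 0.379 -1.601  0.211] w 0.0138
```

drive_tool(
  commands="0.02 0.01 0 0 0 0.09; 0.02 0.01 0 0 0 0.179; 0.02 0.01 0 0 0 0.179; 0.02 0.01 0 0 0 0.179",
)

```text
t: 8.55
ee_pos: [0.5469, 0.0242, 0.1005]
eef_rot: [0.179, 0.984, 0.0, -0.0]
force: [3.1, 2.0, 1.4]
width: 0.0138
finger_force: 40.0
```

Run:
```python
from h import *
avg(8);st()
```

```text
Mz 0.049 sd 0.026 j7 tau -0.063 0.115
t 8.95 ee [0.5469 0.0243 0.1005] yawx 159.44 zt [ 0. -0. -1.] j [ 0.657  0.658 -1.003  1.888  0.672  0.977  0.558] F [3.29 3.47 1.58] M [ 0.761 -1.41   0.061] w 0.0137
```

drive_tool(
  commands="0 0 0 0 0 0.06; 0 0 0 0 0 0.12; 0 0 0 0 0 0.14; 0 0 0 0 0 0.14",
)

```text
t: 9.28
ee_pos: [0.5469, 0.0243, 0.1004]
eef_rot: [0.109, 0.994, 0.0, -0.0]
force: [2.5, 3.3, 1.6]
width: 0.0135
finger_force: 40.1
```

Run:
```python
from h import *
avg(12);st()
```

```text
Mz -0.331 sd 0.018 j7 tau 0.37 0.141
t 9.8833 ee [0.5469 0.0243 0.1004] yawx 167.47 zt [ 0.  0. -1.] j [ 0.675  0.675 -1.033  1.887  0.696  0.991  0.68 ] F [3.98 4.23 1.16] M [ 1.376 -1.422 -0.347] w 0.014
```

drive_tool(
  commands="0 0 0 0 0 0.03; 0 0 0 0 0 0.03; 0 0 0 0 0 0.03",
)

```text
t: 10.13
ee_pos: [0.5469, 0.0243, 0.1004]
eef_rot: [0.094, 0.996, 0.0, 0.0]
force: [3.2, 4.0, -1.4]
width: 0.0135
finger_force: 40.1
```

Run:
```python
from h import *
avg(12);st()
```

```text
Mz -0.411 sd 0.04 j7 tau 0.424 0.007
t 10.7333 ee [0.5469 0.0243 0.1005] yawx 169.19 zt [ 0.  0. -1.] j [ 0.679  0.679 -1.039  1.887  0.702  0.995  0.706] F [ 3.37  4.17 -0.24] M [ 1.523 -1.107 -0.457] w 0.0139
```

The stop is found: moment about -0.41 N m, still rising with angle. Next I turn back clockwise 0.17 + 3×0.419 = 1.427 rad.

drive_tool(
  commands="0 0 0 0 0 -0.1; 0 0 0 0 0 -0.2; 0 0 0 0 0 -0.3; 0 0 0 0 0 -0.4; 0 0 0 0 0 -0.5; 0 0 0 0 0 -0.6; 0 0 0 0 0 -0.7; 0 0 0 0 0 -0.7",
)

```text
t: 11.4
ee_pos: [0.5467, 0.024, 0.1005]
eef_rot: [0.432, 0.902, -0.0, 0.0]
force: [2.6, 2.9, -1.3]
width: 0.0136
finger_force: 40.0
```

drive_tool(
  commands="0 0 0 0 0 -0.1; 0 0 0 0 0 -0.2; 0 0 0 0 0 -0.3; 0 0 0 0 0 -0.4; 0 0 0 0 0 -0.5; 0 0 0 0 0 -0.6; 0 0 0 0 0 -0.7; 0 0 0 0 0 -0.727",
)

```text
t: 12.07
ee_pos: [0.5463, 0.0238, 0.1004]
eef_rot: [0.723, 0.691, -0.001, -0.0]
force: [-2.1, 0.6, 5.4]
width: 0.0138
finger_force: 40.0
```

Run:
```python
from h import *
avg(8);st()
```

```text
Mz -0.003 sd 0.056 j7 tau -0.307 0.389
t 12.4667 ee [0.5464 0.0238 0.1004] yawx 87.86 zt [-0.001 -0.001 -1.   ] j [ 0.47   0.54  -0.726  1.893  0.458  0.882 -0.522] F [-3.04 -0.99  8.06] M [-0.232  0.539  0.039] w 0.0137
```

drive_tool(
  commands="0 0 0 0 0 0; 0 0 0 0 0 0; 0 0 0 0 0 0; 0 0 0 0 0 0; 0 0 0 0 0 0; 0 0 0 0 0 0; 0 0 0 0 0 0",
  claw=-0.2,
)

```text
t: 13.05
ee_pos: [0.5468, 0.0241, 0.1004]
eef_rot: [0.722, 0.692, -0.0, -0.0]
force: [-0.7, 0.7, -0.5]
width: 0.0549
finger_force: 0.0
```

drive_tool(
  commands="0 0 3 0 0 0; 0 0 7 0 0 0; 0 0 11 0 0 0; 0 0 15 0 0 0; 0 0 18 0 0 0; 0 0 18 0 0 0",
  claw=1,
)

```text
t: 13.55
ee_pos: [0.5488, 0.0247, 0.2863]
eef_rot: [0.722, 0.692, 0.002, 0.003]
force: [0.1, 0.6, -0.8]
width: 0.0198
finger_force: 0.0
```

Run:
```python
from h import *
c=cam("top");print(bar(c));save(c,"top2.png",(210,150,350,260),5);c=cam("side");print(bar(c)[1]);st()
```

```text
(array([nan, nan, nan]), np.float64(nan), array([nan, nan]), ((0.0, 0.0), (0.0, 0.0), 0.0), 0)
85.58782929539079
t 13.65 ee [0.5472 0.024  0.2813] yawx 87.58 zt [ 0.002 -0.001 -1.   ] j [ 0.583  0.325 -0.842  1.719  0.259  1.211 -0.366] F [-0.99 -0.06 -1.12] M [-0.056 -0.044 -0.003] w 0.0116
  avg = a.mean(axis, **keepdims_kw)
  ret = um.true_divide(
h.py:22: RuntimeWarning: Degrees of freedom <= 0 for slice
  w,v=np.linalg.eigh(np.cov(q[:,:2].T));a=v[:,1]
  c *= np.true_divide(1, fact)
  c *= np.true_divide(1, fact)
h.py:23: RuntimeWarning: Mean of empty slice.
  return q.mean(0),np.degrees(np.arctan2(a[1],a[0]))%180,np.sqrt(w*12),r,len(q)
```

View pics/top2.png

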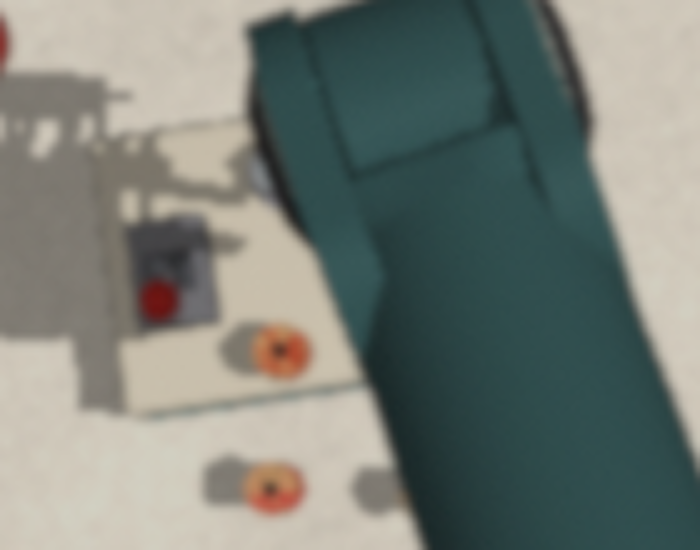

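The arm hides the knob from above here. The lever ball at crop (158,300) and the spools are unmoved, and the side depth puts the bar at about 86°, against 87.6° planned, so it sits on the third click. Next is the lever.

drive_tool(
  commands="-1.6 3.5 0 0 0 0.06; -3.2 7 0 0 0 0.12; -4.9 10.5 0 0 0 0.17; -6.6 14 0 0 0 0.17; -8.3 17.7 0 0 0 0.17; -8.3 17.7 -3 0 0 0.17; -8.3 17.7 -6 0 0 0.17; -8.3 17.7 -6 0 0 0.17",
)

```text
t: 14.32
ee_pos: [0.4612, 0.2001, 0.2153]
eef_rot: [0.66, 0.751, -0.003, -0.002]
force: [-0.4, -1.6, -0.3]
width: 0.0003
finger_force: 0.0
```

Run:
```python
from h import *
st();c=cam("side");save(c,"side3.png",(200,110,400,310),3)
c=cam("top");print(bar(c))
hsv=cv2.cvtColor(c["img"],cv2.COLOR_RGB2HSV)
c=cam("side");hs=cv2.cvtColor(c["img"],cv2.COLOR_RGB2HSV);m=((hs[...,1]>170)&((hs[...,0]<5)|(hs[...,0]>174))&(hs[...,2]>60)).astype(np.uint8);m[:,:260]=0;m[:,290:]=0;m[:225]=0;m[255:]=0
ys,xs=np.nonzero(m);print(xs.mean(),ys.mean(),len(xs));d=c["depth"][int(ys.mean()),int(xs.mean())];print(world(c,xs.mean(),ys.mean(),d=d+.013))
```

```text
t 14.3167 ee [0.4612 0.2001 0.2153] yawx 97.42 zt [-0.007 -0.002 -1.   ] j [ 0.317  0.338 -0.939  1.894  0.308  1.07  -0.617] F [-0.37 -1.64 -0.35] M [-0.039 -0.035  0.009] w 0.0003
(array([0.54683313, 0.02424794, 0.11201681]), np.float64(87.24275167721696), array([0.01461269, 0.04241775]), ((0.5470185279846191, 0.024750547483563423), (0.03994845971465111, 0.013085474260151386), 87.32496643066406), 68)
274.0190476190476 239.37142857142857 105
[0.51628974 0.20731639 0.13740039]
```

View pics/side3.png

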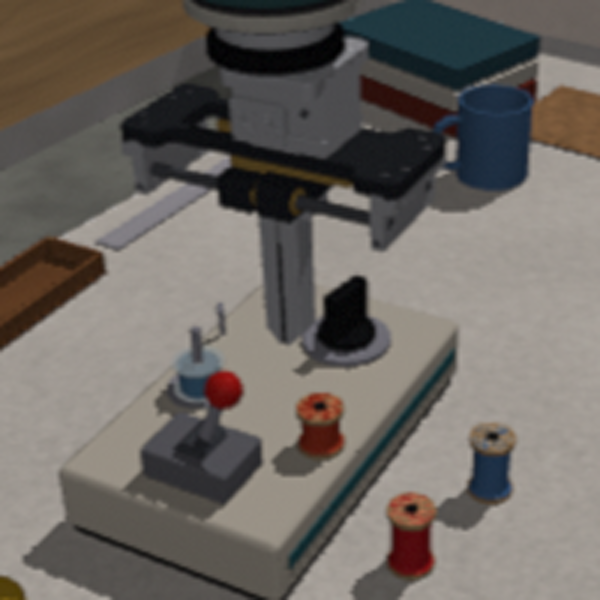

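The bar is at 87.2°, so it is on the third click. The ball is at (0.516, 0.207, 0.137), crop (225,390), with the closed fingers on its robot side. Now I descend and push.

drive_tool(
  commands="0 0 -3.5 0 0 0; 0 0 -7.8 0 0 0; 0 0 -7.8 0 0 0; 1.5 0.2 -7.8 0 0 0; 3 0.4 -7.8 0 0 0; 4.2 0.55 -7.8 0 0 0; 5.4 0.7 -7.8 0 0 0; 6.6 0.85 -7.8 0 0 0",
)

```text
t: 15.13
ee_pos: [0.5314, 0.2097, 0.1455]
eef_rot: [0.661, 0.751, 0.001, 0.0]
force: [-1.7, 0.7, -1.3]
width: 0.0007
finger_force: 0.8
```

drive_tool(
  commands="0.4 0.05 0 0 0 0; 0.7 0.09 0 0 0 0; 0.7 0.09 0 0 0 0",
)

```text
t: 15.38
ee_pos: [0.5375, 0.2106, 0.1438]
eef_rot: [0.661, 0.751, 0.001, 0.0]
force: [-0.1, -0.9, -0.2]
width: 0.0003
finger_force: 0.0
```

```bash
cat >> h.py <<'E'
def ball():
    for n in("side","top"):
        c=cam(n);h=cv2.cvtColor(c["img"],cv2.COLOR_RGB2HSV);m=((h[...,1]>170)&((h[...,0]<5)|(h[...,0]>174))&(h[...,2]>60))
        ys,xs=np.nonzero(m);d=c["depth"][ys,xs];P=np.array([world(c,u,v,d=k) for u,v,k in zip(xs,ys,d)])
        k=(d>0)&(np.hypot(P[:,0]-.538,P[:,1]-.2107)<.06)&(P[:,2]>.11);print(n,k.sum(),P[k].mean(0).round(4) if k.any() else "")
E
python3 - <<'E'
from h import *
st();ball()
E
```

```text
t 15.3833 ee [0.5375 0.2106 0.1438] yawx 97.31 zt [ 0.001  0.001 -1.   ] j [ 0.196  0.556 -0.824  1.789  0.476  1.007 -0.687] F [-0.14 -0.91 -0.16] M [-0.014 -0.051  0.004] w 0.0003
side 68 [0.5602 0.2213 0.1422]
top 5 [0.5906 0.2256 0.4833]
```

drive_tool(
  commands="0.3 0.04 0 0 0 0; 0.6 0.08 0 0 0 0; 0.6 0.08 0 0 0 0; 0.6 0.08 0 0 0 0",
)

```text
t: 15.82
ee_pos: [0.5416, 0.2113, 0.1421]
eef_rot: [0.66, 0.751, -0.001, -0.001]
force: [-9.7, -2.1, 4.6]
width: 0.0007
finger_force: 4.8
```

Run:
```python
from h import *
st();ball()
```

```text
t 15.8167 ee [0.5416 0.2113 0.1421] yawx 97.37 zt [-0.003 -0.001 -1.   ] j [ 0.191  0.566 -0.82   1.777  0.48   1.014 -0.685] F [-9.74 -2.1   4.59] M [-0.441  2.098 -0.02 ] w 0.0007
side 60 [0.5633 0.2224 0.1406]
top 3 [0.5909 0.2324 0.4775]
```

The push force rose to about 10 N, so the lever is at its limit. I'll back off and check.

drive_tool(
  commands="-1.5 -0.2 0 0 0 0; -4 -0.5 0 0 0 0; -6 -0.8 2 0 0 0; -7 -0.9 6 0 0 0; -8 -1 10 0 0 0; -10 -1 13 0 0 0; -10 -1 13 0 0 0; -10 -1 13 0 0 0",
)

```text
t: 16.58
ee_pos: [0.4432, 0.2013, 0.274]
eef_rot: [0.66, 0.751, 0.001, 0.002]
force: [0.5, -0.5, -1.1]
width: 0.0003
finger_force: 0.0
```

Run:
```python
from h import *
st();ball();c=cam("top");print(bar(c)[:3]);a=c["img"][150:260,210:350,::-1];c=cam("side");b=c["img"][150:310,220:400,::-1]
cv2.imwrite("pics/fin.png",np.hstack([cv2.resize(a,(400,320)),cv2.resize(b,(380,320))]))
```

```text
t 16.5833 ee [0.4432 0.2013 0.274 ] yawx 97.32 zt [ 0.004 -0.001 -1.   ] j [ 0.389  0.223 -0.997  1.865  0.208  1.16  -0.552] F [ 0.5  -0.47 -1.08] M [-0.073 -0.121  0.029] w 0.0003
side 94 [0.5611 0.2195 0.1403]
top 28 [0.5641 0.2107 0.1452]
(array([0.54675539, 0.0250288 , 0.11203875]), np.float64(89.47412406939335), array([0.01483826, 0.04249655]))
```

View pics/fin.png

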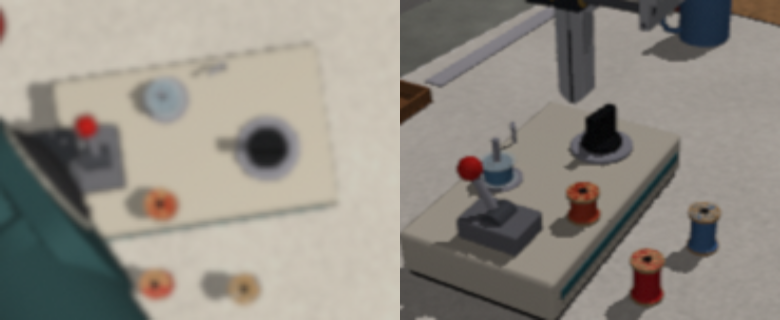

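The picture shows the ball over to the far side, at (86,126) on the left and (470,168) on the right. The knob and spools are undisturbed. I'll measure the swing properly, since 0.85 rad is the limit.

Run:
```python
from h import *
def cen(c,n):
    h=cv2.cvtColor(c["img"],cv2.COLOR_RGB2HSV);m=((h[...,1]>150)&((h[...,0]<6)|(h[...,0]>172))&(h[...,2]>60)).astype(np.uint8)
    best=None
    for k in cv2.findContours(m,0,1)[0]:
        if cv2.contourArea(k)<12: continue
        (u,v),r=cv2.minEnclosingCircle(k);M=cv2.moments(k);u,v=M["m10"]/M["m00"],M["m01"]/M["m00"];p=world(c,u,v,z=.137)
        if np.hypot(p[0]-.54,p[1]-.21)<.05: best=(u,v);print(n,u,v,r,cv2.contourArea(k))
    p=np.array(c["position"]);return p,world(c,*best,d=1.)-p
piv=np.array([.538,.2107]);ax=np.array([.992,.128])
for lab,S,T in(("start",dict(np.load("side0.npz")),dict(np.load("top0.npz"))),("now",cam("side"),cam("top"))):
    p1,d1=cen(S,"s");p2,d2=cen(T,"t")
    s=np.linalg.lstsq(np.c_[d1,-d2],p2-p1,rcond=None)[0];a,b=p1+s[0]*d1,p2+s[1]*d2;m=(a+b)/2
    xp=(m[:2]-piv)@ax;print(lab,m,np.linalg.norm(a-b),"x'",xp,"ang",np.arctan2(xp,m[2]-.082))
```

```text
s 273.8929824561403 239.42105263157896 6.049834251403809 95.0
t 241.54285714285714 209.37142857142857 3.694395065307617 35.0
start [0.51672273 0.20679348 0.13673391] 0.0005949270268932955 x' -0.02160709088776101 ang -0.37598625001696573
s 252.78039215686272 233.70784313725488 5.655271053314209 85.0
t 239.7222222222222 193.2986111111111 3.2597010135650635 24.0
now [0.56615674 0.21311171 0.1344363 ] 0.002195148047435795 x' 0.028240185498987172 ang 0.4940190405934784
```

The swing measures about 0.87 rad, which is too close to the limit. I'll push again, a little further.

drive_tool(
  commands="2 0 -3 0 0 0; 3 0.1 -7 0 0 0; 4 0.2 -11 0 0 0; 5 0.4 -13.3 0 0 0; 7 0.6 -13.3 0 0 0; 9 0.9 -13.3 0 0 0; 9.8 1 -13.3 0 0 0; 9.8 1 -13.3 0 0 0",
)

```text
t: 17.55
ee_pos: [0.5407, 0.2115, 0.1379]
eef_rot: [0.66, 0.751, -0.001, -0.001]
force: [-0.0, 0.3, -1.3]
width: 0.0005
finger_force: 0.0
```

drive_tool(
  commands="0.2 0 0 0 0 0; 0.4 0.05 0 0 0 0; 0.4 0.05 0 0 0 0",
)

```text
t: 17.8
ee_pos: [0.5417, 0.2117, 0.1382]
eef_rot: [0.66, 0.751, -0.003, -0.002]
force: [-16.8, -1.9, 0.6]
width: 0.0004
finger_force: 8.5
```

Run:
```python
from h import *
st();ball()
```

```text
t 17.8 ee [0.5417 0.2117 0.1382] yawx 97.41 zt [-0.006 -0.002 -1.   ] j [ 0.195  0.578 -0.828  1.776  0.492  1.015 -0.694] F [-16.77  -1.88   0.6 ] M [-0.537  3.819  0.016] w 0.0004
side 59 [0.5635 0.2223 0.1406]
top 4 [0.5906 0.2346 0.4732]
```

The position is the same at 17 N, so this is a hard limit. I'll retreat slowly and re-measure.

drive_tool(
  commands="-0.3 -0.04 0 0 0 0; -0.6 -0.08 0 0 0 0; -0.9 -0.12 0 0 0 0; -2.5 -0.3 0 0 0 0; -5 -0.6 0 0 0 0; -6 -0.8 3 0 0 0; -8 -1 7 0 0 0; -12 -1 11 0 0 0",
)

```text
t: 18.57
ee_pos: [0.4375, 0.2018, 0.238]
eef_rot: [0.661, 0.751, 0.0, -0.0]
force: [0.0, -0.4, 3.2]
width: 0.0009
finger_force: 0.0
```

drive_tool(
  commands="-2 0 3 0 0 0; -3 0 5 0 0 0; -3 0 5 0 0 0; -3 0 5 0 0 0; -3 0 5 0 0 0; -3 0 5 0 0 0",
)

```text
t: 19.07
ee_pos: [0.4073, 0.2015, 0.2858]
eef_rot: [0.661, 0.751, -0.0, -0.001]
force: [-0.2, 0.0, -0.5]
width: 0.0004
finger_force: 0.0
```

Run:
```python
from h import *
def circ(c):
    h=cv2.cvtColor(c["img"],cv2.COLOR_RGB2HSV);m=((h[...,1]>150)&((h[...,0]<6)|(h[...,0]>172))&(h[...,2]>60)).astype(np.uint8)
    for k in cv2.findContours(m,0,1)[0]:
        if cv2.contourArea(k)<12: continue
        M=cv2.moments(k);u,v=M["m10"]/M["m00"],M["m01"]/M["m00"];p=world(c,u,v,z=.137)
        if np.hypot(p[0]-.54,p[1]-.21)<.05: return u,v
def ang(c):  # in-plane angle: ray meets the lever's swing plane
    u,v=circ(c);p=np.array(c["position"]);d=world(c,u,v,d=1.)-p
    piv=np.array([.538,.2107,.082]);n=np.array([-.1276,.9918,0]);q=p+d*((piv-p)@n/(d@n))-piv
    return np.arctan2(q@[.9918,.1276,0],q[2]).round(3),np.linalg.norm(q).round(4)
a=dict(np.load("side0.npz"));b=cam("side");print("side",ang(a),ang(b),circ(b))
t=cam("top");print("top",circ(dict(np.load("top0.npz"))),circ(t),[world(t,*circ(t),z=z) for z in(.135,)],bar(t)[1])
st()
```

```text
side (np.float64(-0.377), np.float64(0.0599)) (np.float64(0.494), np.float64(0.0603)) (252.78968253968253, 233.76984126984124)
top (241.54285714285714, 209.37142857142857) (239.60897435897434, 193.25641025641022) [array([0.56534408, 0.2126565 , 0.135     ])] 88.43673684210012
t 19.1667 ee [0.4072 0.2018 0.2858] yawx 97.34 zt [-0.002  0.    -1.   ] j [ 0.458  0.128 -1.05   1.913  0.119  1.168 -0.507] F [ 1.18  0.4  -0.31] M [-0.028 -0.108 -0.011] w 0.0001
```

Both pushes met a hard limit, and the lever now rests at +0.494 rad from upright. That fits a ±0.5 rad range, so drive is about 0.99. The knob reads about 88° against 87.6° for the third click, and the robot is clear.

```bash
python3 -c "
from station import env
print(env.hand_in())"
```

```text
the job is handed in; nothing more can be done
None
```

I turned the selector anticlockwise to its stop (about 0.41 N m), set it back three clicks to the third, swung the drive lever over to its far limit, saw nothing else in view disturbed, and handed the job in; no verdict came back.

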